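Free the seized insert of the dry-block heater

TASK

Lift the clear cover off the dry-block heater by its black knob and set it down, right way up, on the green mat. The metal insert inside is caught between the two stiff orange jaws: grip it by its blue head and, without touching the jaws with the fingers, rock it over towards one jaw and then the other until both jaws are pushed right back, then draw it straight up. Finish still holding the insert upright and still over the heater, its foot just clear of the heater (2 or 3 cm above the jaws), and leave everything else on the bench where it is.

Things in the scene. Friction and masses are not known exactly. Their poses are not given: they have to be found in the camera images.
- heater: Dry-block heater, fixed: white open tray 120 (x) x 140 (y) mm, grey ledge round it (136 x 156 mm, top at z = 36 mm), wall rim at z = 50 mm, inner floor at z = 6 mm. Origin at the centre of its underside, z up; display and dial on its -x side. In its middle stands the insert; two flat orange jaws at z = 50 to 59 mm slide along y and catch its shoulder: a straight pull cannot free it.
- insert: Loose metal insert with blue head, 0.3 kg, 105 mm tall. Origin at the centre of its underside, z up; axes as the heater's. Starts in the heater's middle, its origin 6 mm above the heater's underside. Body 26 x 26 mm from z = 16 to 42 mm; dark neck between the jaws, 15 (y) x 20 (x) mm, to z = 68 mm; blue head 22 (y) x 28 (x) mm, z = 68 to 105 mm. Guide plates stop it leaning along x.
- insert_grip (a point): Point to grip on the insert from above, best with the fingers closing along its y: middle of the blue head, 90 mm above its origin.
- jaw_left (a joint): Slide of the orange jaw on the heater's +y side: 0 = closed on the neck, grows outward (towards +y) to 0.007 m = fully back, where it stops. Stiff friction of about 5 N, no spring: it stays where it is pushed. The shoulder passes it from about 0.005.
- jaw_right (a joint): Slide of the orange jaw on the heater's -y side: the same, growing towards -y.
- lid: Loose clear box-shaped cover with a blue lower edge, 130 (x) x 150 (y) mm, 89 mm tall without its knob, open below, 3 mm walls, 0.18 kg. Origin at the centre of its lower edge, z up. It starts on the heater's ledge (origin 36 mm above the heater's underside) round the tray with 2 mm play; it must rise straight by 85 mm to clear the insert.
- lid_knob (a point): Middle of the black round knob on top of the cover (30 mm diameter, from 93 to 117 mm above the cover's lower edge); this point is 105 mm above the cover's origin, on its axis.
- mat: Thin green mat fixed on the bench, 175 (x) x 195 (y) x 3 mm, free of things. Origin at the centre of its underside.
- tip_box_open: Bystander: clear tip box 122 x 88 x 59 mm at the back.
- plate_box: Bystander: green box with a clear lid over a dark red plate, 90 x 127 x 42 mm, on the left.
- reservoir: Bystander: white trough 53 x 108 x 27 mm, on the right.
- insert_foot (a point): Centre of the insert's half-round foot (radius 8 mm), 8 mm above its origin. The insert rocks about the line along x through here. Leaning it 0.18 rad (10 degrees) about it towards +y (heater's) pushes the left jaw fully back, towards -y the right jaw.
- insert_shoulder (a point): Middle of the insert's shoulder, the top of the 26 mm wide body, 42 mm above its origin, 2 mm below the closed jaws. With both jaws back and the insert upright and centred it passes with 2.5 mm to spare each side; with only one back it does not.

How it is judged (in metres and radians):
On the way, in this order (a step that is already met when the one before it is completed fails the run):
1. the cover stands right way up on the mat, let go (horizontal distance between lid and mat below 0.04 m and height (world z) of lid below 0.008 m and angle between lid's own z axis and vertical below 0.06 rad and contact force between the fingers and lid below 0.1 N), for 0.2 s.
2. the insert, gripped and still down in the heater, has been rocked so that both jaws are pushed back (value of joint each of jaw_left, jaw_right above 0.005 m and z of insert in the frame of heater below 0.014 m and contact force between the fingers and insert above 1 N), for 0.1 s.
At the end, for the whole second after the job is handed in: The insert is held in the fingers, still, upright within 0.15 rad, within 40 mm of the heater's centre, its foot 5 to 70 mm above the jaws, touching neither heater nor cover; the cover stands right way up, let go, on the mat within 40 mm of its centre (z of insert in the frame of heater between 0.064 and 0.13 m and horizontal distance between insert and heater below 0.04 m and angle between insert's own z axis and vertical below 0.15 rad and linear speed of insert below 0.03 m/s and contact force between the fingers and insert above 2 N and contact force between insert and heater below 0.1 N and contact force between each of insert, the arm and lid below 0.1 N and horizontal distance between lid and mat below 0.04 m and height (world z) of lid below 0.008 m and angle between lid's own z axis and vertical below 0.06 rad and linear speed of lid below 0.02 m/s); the arm keeps its last pose, push and grip.
It fails at once if the fingers push on a jaw (contact force between the fingers and jaw_left above 3 N or contact force between the fingers and jaw_right above 3 N).
It fails at once if a bystander is moved by more than 30 mm (distance of any of tip_box_open, plate_box, reservoir from where it was at the start of the episode above 0.03 m).
It also fails if it takes over 59 s, if anything falls off the work surface, if the arm or the gripper's body presses on something with over 40 N, if the wrist force passes 120 N, or if a joint passes its speed limit or range.

ROBOT

A 6-joint arm with a two-finger parallel gripper is mounted at the origin on a cart in front of the work surface, level with it; the furniture and walls round the work are solid. World frame = base frame: x ahead of the robot, y to its left, z up, the work surface at z = 0. Lengths are in mm, angles in degrees, forces in N, time in s.
With the tool pointing down it reaches from about 350 to 725 mm from the base axis. Payload 4.3 kg.
Tool frame: the origin (TCP) lies at the very end of the fingers, on their centre line; the grasp point (between the pads) lies 19 mm behind it; z points along the fingers, y is the line along which they close (so a half turn about z gives the same grasp; the last joint's range is limited). The gripper opens to 85 mm and grips with 20 to 120 N. Pads are 22 mm wide; open, the fingers measure 114 mm over their backs; the gripper's body (76 mm by 85 mm) begins 54 mm behind the grasp point. The pads swing forward as they close: fully open they stand 13 mm farther back than shut.
Start: joints at [-77.195, 21.618, 4.641, 73.018, 0, 83.68], TCP at [188.402, -543.297, 231.329] pointing down, gripper open.
Joint ranges: [-156.06, 156.06], [-48.1, 94.91], [-58.44, 69.94], [-101.28, 121.22], [-78.64, 73.56], [-180, 180]. Speed limits (degrees/s): [147.25, 147.25, 180, 180, 180, 180].

INTERFACE

Orientations are given as a 3x3 rotation matrix whose columns are the frame's x, y, z axes.
In Python, from bench import r gives the robot as it stands.
- The arm moves only by the tool drive_effector, called after "Request:" as name(argument=value, ...) on one line, values as JSON. Schema: {"type":"object","properties":{"plan":{"type":"array","items":{"type":"number"},"minItems":7,"maxItems":35},"grip_force":{"type":"number"},"only":{"type":"string"},"quiet":{"type":"boolean"},"lines":{"type":"string"}},"required":["plan"],"additionalProperties":false}. plan is one flat list of numbers that holds 1 to 5 rows one after another, with no inner brackets; each row has 7 numbers: the finger opening in mm, then dx, dy, dz in shares of the most that a row can go, 1 being 50 mm, then a rotation vector rx, ry, rz in fractions of the full range, 1 being 90 degrees; each row shifts and turns the commanded pose from where the row before left it, along the tool's axes as they then stand; what a row does not reach is not made up. A row lasts 1/10 s, in which the tool goes at most 50 mm and 8.59 degrees, less where a joint would pass 70% of its speed; a pose out of reach is approached as far as the arm can. The fingers move at their own pace and stop on an object; grip_force is the grip in N (left out, the last holds). Time passes only in rows, so rows that do not move let the fingers close. The tool returns the time, the measured TCP pose, the force, the opening and the grip force at its end. only (a regular expression) keeps the lines of the reply that match it, lines (a string "A,B") keeps lines A to B, and quiet returns only ok. A shift or turn number past 1, either way, is cut back to 1. Input that does not fit is refused with a message, and nothing moves.
- r.get_obs(): the state, without advancing time (a new reading comes with each control period).
- r.camera(name): name is "side" or "top"; returns the picture (420x560x3 uint8, red, green, blue); there is no depth.
- r.camera_params(name): a dict with "mtx" (3x3 intrinsics, pixels), "R" (3x3) and "t" (3): a world point X has camera coordinates R X + t. Camera axes: x right, y down, z forward; pixel columns grow to the right and rows downward; lengths in mm; the calibration is good to about 2 mm. A picture is of the moment at which its call begins. camera_params takes no time and is no camera call.
- r.hand_in(): hands the job in; it is judged then, once.
The state is a dict: "t": time; "joint_positions": joint angles; "joint_vel": joint speeds; "joint_efforts": joint torques, N m; "tool_pos": TCP position; "ee_rot": TCP orientation; "force": force on the tool from outside, world axes, zero at the start; "ft_torque": the same for the moment, N m; "width": finger opening in mm; "finger_force": force on a finger pad.
Only numpy, scipy, OpenCV 4.12 (cv2) and the standard library are available. Lean on these libraries where they do the work, as an engineer would, in place of code of your own. Each camera call takes 0.05 s, during which the arm holds its last target. There are 200 camera calls.

## Working session

There is one attempt and no reset: what is moved stays moved. The work goes in short steps, Python scripts to look and compute and a tool call to move; the robot and the scene stay as the last step left them, time stands still between calls to the robot, and variables do not carry over. Pictures are saved under pics/ and viewed, at most 10 in all, crops included, and the job is handed in when it is done.

```bash
ls; mkdir -p pics
```

Run:
```python
from bench import r
import cv2
o=r.get_obs(); print(o['t'],o['tool_pos'],o['ee_rot'],o['width'])
for n in('side','top'):
    im=r.camera(n); cv2.imwrite(f'pics/{n}0.png',im[:,:,::-1]); p=r.camera_params(n); print(n,p)
```

```text
bench.py
pics
0.0 [ 188.24665145 -542.62740735  230.34779762] [[ 9.44818085e-01  3.27595106e-01 -4.82089346e-04]
 [ 3.27595404e-01 -9.44816035e-01  1.97748581e-03]
 [ 1.92328930e-04 -2.02629461e-03 -9.99997929e-01]] 85.55529319458081
side {'mtx': array([[514.10593833,   0.        , 285.59674427],
       [  0.        , 514.10593833, 206.84029684],
       [  0.        ,   0.        ,   1.        ]]), 'R': array([[ 0.99718254,  0.07463926,  0.00748149],
       [ 0.04375123, -0.49768857, -0.86625165],
       [-0.06093293,  0.86413834, -0.49955191]]), 't': array([-640.5354912 ,   52.93453794, 1912.11643442])}
top {'mtx': array([[456.18321064,   0.        , 278.57150058],
       [  0.        , 456.18321064, 208.11864576],
       [  0.        ,   0.        ,   1.        ]]), 'R': array([[ 0.01318583, -0.99986011,  0.01029008],
       [-0.98387679, -0.01480934, -0.17823342],
       [ 0.17836088, -0.00777402, -0.98393443]]), 't': array([ -72.74085124,  668.5168775 , 1681.18734923])}
```

View pics/top0.png

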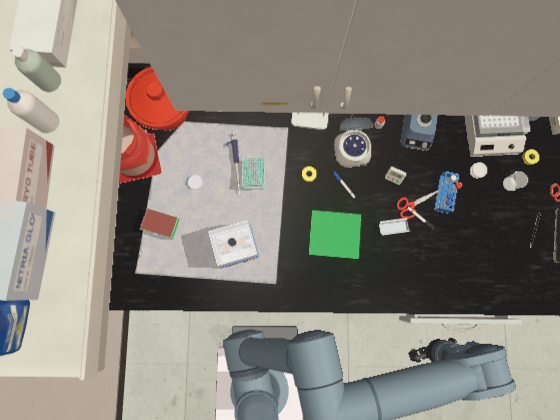

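View pics/side0.png

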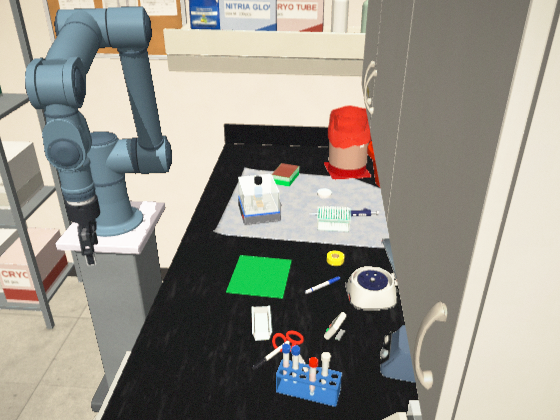

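The top view shows the cover at about (233,244) with its knob at (232,242), and the mat at (335,234). In the side view the knob is at (258,181) and the mat at (261,276). The heater is turned by a few degrees.

Create h.py:
```python
from bench import r
import numpy as np, cv2
P={n:r.camera_params(n) for n in('side','top')}
def ray(n,uv):
    p=P[n]; d=p['R'].T@np.linalg.solve(p['mtx'],[*uv,1.]); return -p['R'].T@p['t'],d
def plane(n,uv,z):
    c,d=ray(n,uv); return c+d*(z-c[2])/d[2]
def tri(a,b):
    (c1,d1),(c2,d2)=ray('side',a),ray('top',b)
    s=np.linalg.lstsq(np.c_[d1,-d2],c2-c1,rcond=None)[0]
    p,q=c1+s[0]*d1,c2+s[1]*d2; return (p+q)/2,np.linalg.norm(p-q)
def proj(n,X):
    p=P[n]; q=p['mtx']@(p['R']@np.array(X,float)+p['t']); return q[:2]/q[2]
def blobs(m,box,amin=8):
    x0,y0,x1,y1=box; k=np.zeros(m.shape,np.uint8); k[y0:y1,x0:x1]=m[y0:y1,x0:x1]
    cs,_=cv2.findContours(k,cv2.RETR_EXTERNAL,cv2.CHAIN_APPROX_NONE)
    return sorted([c for c in cs if cv2.contourArea(c)>=amin],key=cv2.contourArea,reverse=True)
def cen(c):
    m=cv2.moments(c); return np.array([m['m10'],m['m01']])/m['m00']
```

Run:
```python
from h import *
T=cv2.imread('pics/top0.png');S=cv2.imread('pics/side0.png')
def dark(i): return (i.max(2)<60).astype(np.uint8)
def green(i): h=cv2.cvtColor(i,cv2.COLOR_BGR2HSV); return cv2.inRange(h,(50,150,80),(70,255,255))
def blue(i): h=cv2.cvtColor(i,cv2.COLOR_BGR2HSV); return cv2.inRange(h,(95,90,50),(125,255,255))
kt=cen(blobs(dark(T),(222,232,242,252))[0]); ks=cen(blobs(dark(S),(248,172,268,190))[0])
print('knob',kt,ks,tri(ks,kt))
mt=blobs(green(T),(300,200,370,265))[0]; ms=blobs(green(S),(220,250,300,300))[0]
print('mat',plane('top',cen(mt),3),plane('side',cen(ms),3),tri(cen(ms),cen(mt)))
q=[plane('top',u,3)[:2] for u in mt[:,0]]; print(cv2.minAreaRect(np.array(q,np.float32)))
for b in blobs(blue(T),(195,215,270,275),4): print('blueT',cv2.boundingRect(b),cv2.contourArea(b))
for b in blobs(blue(S),(230,180,290,230),4): print('blueS',cv2.boundingRect(b),cv2.contourArea(b))
a=cv2.resize(T[212:277,180:270],None,fx=6,fy=6,interpolation=cv2.INTER_CUBIC);b=cv2.resize(S[165:235,220:300],(540,472),interpolation=cv2.INTER_CUBIC)
cv2.imwrite('pics/c0.png',cv2.resize(np.vstack([a[:, :540],b])[:862],None,fx=.69,fy=.69))
```

```text
Traceback (most recent call last):
IndexError: list index out of range
```

Create m.py:
```python
from h import *
T=cv2.imread('pics/top0.png');S=cv2.imread('pics/side0.png')
def dark(i): return (i.max(2)<90).astype(np.uint8)
def green(i): h=cv2.cvtColor(i,cv2.COLOR_BGR2HSV); return cv2.inRange(h,(50,150,80),(70,255,255))
def blue(i): h=cv2.cvtColor(i,cv2.COLOR_BGR2HSV); return cv2.inRange(h,(100,60,40),(130,255,255))
a=cv2.resize(T[212:277,180:270],None,fx=6,fy=6,interpolation=cv2.INTER_CUBIC);b=cv2.resize(S[165:235,220:300],(540,472),interpolation=cv2.INTER_CUBIC)
cv2.imwrite('pics/c0.png',cv2.resize(np.vstack([a,b]),None,fx=.69,fy=.69))
mt=blobs(green(T),(300,200,370,265))[0]; ms=blobs(green(S),(220,250,300,300))[0]
print('mat',plane('top',cen(mt),3),plane('side',cen(ms),3),tri(cen(ms),cen(mt)))
q=[plane('top',u,3)[:2] for u in mt[:,0]]; print(cv2.minAreaRect(np.array(q,np.float32)))
for n,i,bx in(('T',T,(195,215,270,275)),('S',S,(230,172,290,230))):
  for f in(dark,blue):
    for b in blobs(f(i),bx,3): print(n,f.__name__,cv2.boundingRect(b),cv2.contourArea(b),cen(b))
```

```bash
python3 m.py
```

```text
Traceback (most recent call last):
  File "m.py", line 8, in <module>
    mt=blobs(green(T),(300,200,370,265))[0]; ms=blobs(green(S),(220,250,300,300))[0]
       ~~~~~~~~~~~~~~~~~~~~~~~~~~~~~~~~~^^^
IndexError: list index out of range
```

View pics/c0.png

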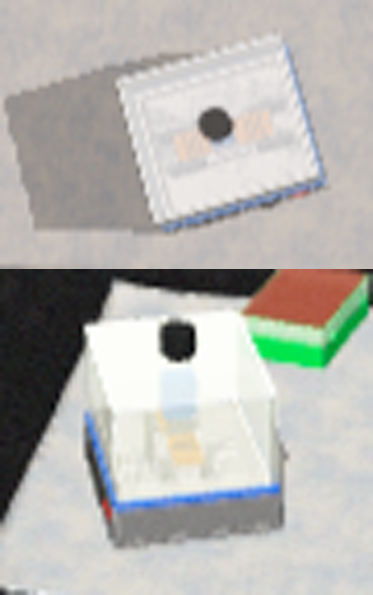

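The crop shows the cover turned about 15° in the top view, with the knob near (232,242) and its blue lower edge visible along the bottom and right. The side view shows the knob near (258,181). My masks came back empty, so I'll check the colours.

```bash
sed -i 's/(50,150,80),(70,255,255)/(50,120,60),(80,255,255)/' m.py; python3 m.py; python3 -c "
import cv2
T=cv2.imread('pics/top0.png');S=cv2.imread('pics/side0.png');print(T.shape,T[234,335],T[242,228:238].tolist(),T[266,225:229].tolist(),S[181,258],S[276,261])"
```

```text
mat [ 579.59639139 -284.8830036     3.        ] [ 582.17037111 -289.438618      3.        ] (array([ 5.80814576e+02, -2.85197006e+02, -5.00653770e-01]), np.float64(1.5851748364150133))
((581.0277099609375, -285.1186218261719), (196.1332550048828, 178.5821533203125), 85.84044647216797)
T dark (229, 239, 7, 7) 27.5 [231.87878788 241.6969697 ]
S dark (230, 172, 12, 26) 131.0 [233.56997455 180.22264631]
S dark (255, 177, 7, 8) 36.5 [257.93607306 180.15068493]
S dark (239, 202, 4, 13) 5.0 [240.66666667 210.        ]
S blue (238, 196, 42, 21) 66.0 [258.23484848 212.52777778]
(420, 560, 3) [101 183  80] [[93, 96, 100], [73, 74, 79], [74, 74, 78], [75, 76, 79], [74, 77, 79], [76, 77, 80], [75, 75, 79], [71, 73, 77], [148, 155, 171], [196, 210, 231]] [[138, 125, 122], [122, 125, 130], [119, 120, 124], [138, 142, 147]] [41 42 44] [ 82 206  27]
```

Create a.py:
```python
from h import *
print('knob',tri([257.94,180.15],[231.88,241.7]))
for n,(x0,y0,x1,y1) in(('top',(200,215,265,275)),('side',(232,165,300,235))):
    g=cv2.imread(f'pics/{n}0.png')[y0:y1,x0:x1]; g=cv2.cvtColor(cv2.resize(g,None,fx=4,fy=4,interpolation=cv2.INTER_CUBIC),cv2.COLOR_BGR2GRAY)
    L=cv2.createLineSegmentDetector().detect(g)[0][:,0]
    for l in L:
        a,b=((l.reshape(2,2)+.5)/4-.5)+[x0,y0]
        if np.linalg.norm(a-b)<15: continue
        o=[]
        for z in(125,48,36):
            d=plane(n,b,z)-plane(n,a,z); t=np.degrees(np.arctan2(d[1],d[0])); o.append(round((t+45)%90-45,1))
        print(n,a.round(1),b.round(1),o)
```

```bash
python3 a.py
```

```text
knob (array([530.49504088, 103.19928255, 142.23540836]), np.float64(1.3512426555756054))
side [274.3 170.8] [257.2 169.5] [np.float64(-4.6), np.float64(-4.6), np.float64(-4.6)]
side [299.1 173.2] [289.  186.1] [np.float64(-15.9), np.float64(-15.9), np.float64(-15.9)]
side [289.3 177.4] [271.6 174.3] [np.float64(-16.4), np.float64(-16.4), np.float64(-16.4)]
side [245.2 214.6] [277.7 211.1] [np.float64(17.2), np.float64(17.2), np.float64(17.2)]
```

The rows are not in the units I measure in: shifts go in shares of 50 mm and turns go in shares of 90 degrees. I convert before sending: -35 mm is -0.7, 33 mm is 0.66, 3.1 degrees / 90 = 0.0344.

Request:
drive_effector(plan=[85,0,0,0,0,0,0.0344,85,0.66,-0.7,0,0,0,0,85,0.66,-0.7,0,0,0,0,85,0.66,-0.7,0,0,0,0,85,0.66,-0.7,0,0,0,0], grip_force=40)

```text
t: 0.6
tool_pos: [276.9, -370.3, 230.8]
ee_rot: [[0.961, 0.275, -0.0], [0.275, -0.961, 0.001], [0.0, -0.001, -1.0]]
force: [1.2, -0.2, 0.6]
width: 85.4
finger_force: 0.0
```

Request:
drive_effector(plan=[85,0.66,-0.7,0,0,0,0,85,0.66,-0.7,0,0,0,0,85,0.66,-0.7,0,0,0,0,85,0.66,-0.7,0,0,0,0,85,0.66,-0.7,0,0,0,0])

```text
t: 1.1
tool_pos: [387.1, -156.6, 231.1]
ee_rot: [[0.961, 0.276, -0.0], [0.276, -0.961, 0.0], [-0.0, -0.0, -1.0]]
force: [0.4, -0.7, -0.6]
width: 84.9
finger_force: 0.0
```

Request:
drive_effector(plan=[85,0.66,-0.7,0,0,0,0,85,0.66,-0.7,0,0,0,0,85,0.66,-0.7,0,0,0,0,85,0,0,0,0,0,0])

```text
t: 1.5
tool_pos: [454.5, -25.6, 230.9]
ee_rot: [[0.959, 0.284, 0.0], [0.284, -0.959, 0.002], [0.001, -0.002, -1.0]]
force: [-0.8, -0.2, 0.1]
width: 85.1
finger_force: 0.0
```

Scaled: 36.5 mm is 0.73, -34 mm is -0.68.

Request:
drive_effector(plan=[85,0.73,-0.68,0,0,0,0,85,0.73,-0.68,0,0,0,0,85,0.73,-0.68,0,0,0,0,85,0,0,0,0,0,0])

```text
t: 1.9
tool_pos: [532.0, 101.5, 230.2]
ee_rot: [[0.96, 0.281, 0.0], [0.281, -0.96, 0.001], [0.001, -0.001, -1.0]]
force: [-0.3, -0.7, -0.0]
width: 85.1
finger_force: 0.0
```

Run:
```python
from h import *
o=r.get_obs();print(o['tool_pos'])
for n in P: cv2.imwrite(f'pics/{n}1.png',r.camera(n)[:,:,::-1])
for z in (142,231): print(proj('side',[*o['tool_pos'][:2],z]),proj('top',[*o['tool_pos'][:2],z]))
a=cv2.imread('pics/top1.png')[190:290,160:310];b=cv2.imread('pics/side1.png')[110:230,200:350]
cv2.imwrite('pics/c1.png',cv2.resize(np.vstack([a,b]),None,fx=2.7,fy=2.7))
```

```text
[532.04872132 101.53534435 230.18041568]
[258.1240423  180.45639633] [232.33184585 241.0955403 ]
[257.64936569 158.4219266 ] [229.98596735 238.28641704]
```

View pics/c1.png

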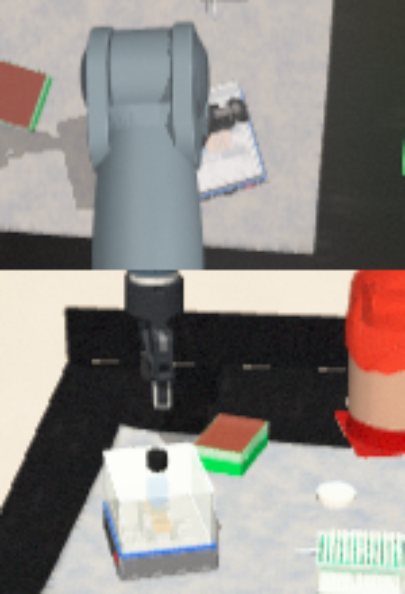

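The gripper is in line above the knob, at about (157,460) in the crop. I'm descending to TCP z ≈ 132, so the tips stay clear of the cover top at 125.

Scaled: 45 mm is 0.9, 40 mm is 0.8.

Request:
drive_effector(plan=[85,-0.02,-0.04,0.9,0,0,0,85,0,0,0.8,0,0,0,85,0,0,0.26,0,0,0,85,0,0,0,0,0,0])

```text
t: 2.4
tool_pos: [525.2, 97.4, 130.7]
ee_rot: [[0.962, 0.274, -0.007], [0.274, -0.962, -0.001], [-0.007, -0.001, -1.0]]
force: [-1.2, -0.2, 0.8]
width: 85.1
finger_force: 0.0
```

Request:
drive_effector(plan=[20,0,0,0,0,0,0,20,0,0,0,0,0,0,20,0,0,0,0,0,0,20,0,0,0,0,0,0,20,0,0,0,0,0,0], grip_force=40)

```text
t: 2.9
tool_pos: [529.0, 102.9, 135.2]
ee_rot: [[0.961, 0.278, 0.002], [0.278, -0.961, 0.008], [0.004, -0.007, -1.0]]
force: [-3.1, 7.6, 7.5]
width: 28.7
finger_force: 39.5
```

Scaled: -20 mm is -0.4, -10 mm is -0.2.

Request:
drive_effector(plan=[20,0,0,-0.2,0,0,0,20,0,0,-0.4,0,0,0,20,0,0,-0.4,0,0,0,20,0,0,-0.4,0,0,0,20,0,0,-0.4,0,0,0])

```text
t: 3.4
tool_pos: [528.6, 99.7, 224.4]
ee_rot: [[0.961, 0.276, 0.0], [0.276, -0.961, -0.0], [0.0, 0.0, -1.0]]
force: [0.4, 0.3, -1.6]
width: 28.3
finger_force: 40.3
```

Request:
drive_effector(plan=[20,0,0,-0.4,0,0,0,20,0,0,-0.1,0,0,0,20,0,0,0,0,0,0])

```text
t: 3.7
tool_pos: [529.3, 99.7, 249.1]
ee_rot: [[0.961, 0.276, 0.002], [0.276, -0.961, 0.0], [0.002, 0.001, -1.0]]
force: [0.4, -0.1, -1.5]
width: 28.4
finger_force: 40.3
```

Run:
```python
from h import *
o=r.get_obs();print(o['tool_pos'])
for n in P: cv2.imwrite(f'pics/{n}2.png',r.camera(n)[:,:,::-1])
b=cv2.imread('pics/side2.png')[110:230,200:350]
cv2.imwrite('pics/c2.png',cv2.resize(b,None,fx=4,fy=4))
```

```text
[529.32779412  99.67726594 249.08479644]
```

View pics/c2.png

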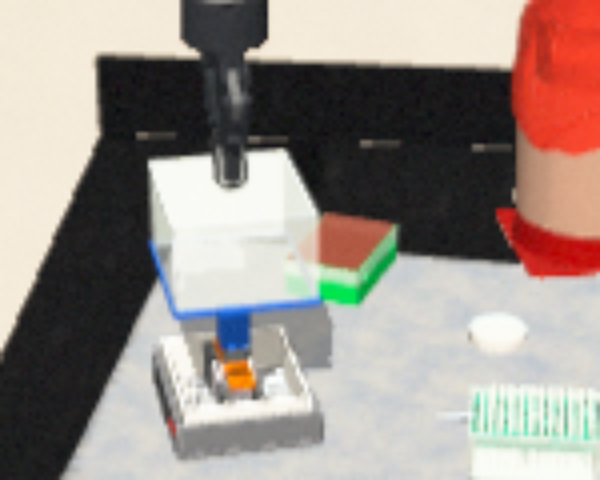

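The cover hangs level with its blue edge at about (240,310), well above the insert's head. Next I carry it to the mat.

Scaled: 35 mm is 0.7, 30 mm is 0.6.

Request:
drive_effector(plan=[20,-0.04,0.3,0,0,0,0,20,-0.09,0.6,0,0,0,0,20,-0.1,0.7,0,0,0,0,20,-0.1,0.7,0,0,0,0,20,-0.1,0.7,0,0,0,0])

```text
t: 4.3
tool_pos: [548.7, -52.5, 247.1]
ee_rot: [[0.961, 0.276, -0.002], [0.276, -0.961, -0.0], [-0.002, -0.0, -1.0]]
force: [0.3, -0.5, -1.3]
width: 28.4
finger_force: 40.3
```

Request:
drive_effector(plan=[20,-0.1,0.7,0,0,0,0,20,-0.1,0.7,0,0,0,0,20,-0.1,0.7,0,0,0,0,20,-0.1,0.7,0,0,0,0,20,-0.1,0.7,0,0,0,0])

```text
t: 4.8
tool_pos: [572.8, -227.8, 247.0]
ee_rot: [[0.961, 0.275, -0.002], [0.275, -0.961, 0.001], [-0.002, -0.001, -1.0]]
force: [-0.3, 0.5, -1.3]
width: 28.3
finger_force: 40.3
```

Request:
drive_effector(plan=[20,-0.1,0.6,0,0,0,0,20,-0.1,0.38,0,0,0,0,20,-0.06,0.16,0,0,0,0,20,0,0,0,0,0,0,20,0,0,0,0,0,0])

```text
t: 5.3
tool_pos: [576.5, -283.3, 247.8]
ee_rot: [[0.961, 0.276, -0.001], [0.276, -0.961, 0.001], [-0.001, -0.001, -1.0]]
force: [-0.2, -0.8, -1.9]
width: 28.8
finger_force: 40.3
```

Scaled: 40 mm is 0.8, 30 mm is 0.6.

Request:
drive_effector(plan=[20,0.1,0,0.6,0,0,0,20,0,0,0.8,0,0,0,20,0,0,0.8,0,0,0,20,0,0,0.4,0,0,0,20,0,0,0.1,0,0,0])

```text
t: 5.8
tool_pos: [579.5, -279.6, 110.0]
ee_rot: [[0.961, 0.278, -0.006], [0.278, -0.961, 0.004], [-0.004, -0.005, -1.0]]
force: [-0.4, -0.5, -1.3]
width: 28.2
finger_force: 40.3
```

Request:
drive_effector(plan=[20,0,0,0.06,0,0,0,20,0,0,0.06,0,0,0,20,0,0,0.06,0,0,0,20,0,0,0,0,0,0])

```text
t: 6.2
tool_pos: [582.3, -282.9, 105.2]
ee_rot: [[0.961, 0.276, 0.001], [0.276, -0.961, -0.001], [0.001, 0.001, -1.0]]
force: [-0.4, -0.3, -1.8]
width: 28.4
finger_force: 40.3
```

Scaled: 2 mm is 0.04, 1 mm is 0.02.

Request:
drive_effector(plan=[20,0,0,0.04,0,0,0,20,0,0,0.02,0,0,0,20,0,0,0,0,0,0,20,0,0,0,0,0,0])

```text
t: 6.6
tool_pos: [582.4, -283.5, 102.5]
ee_rot: [[0.961, 0.276, 0.002], [0.276, -0.961, -0.002], [0.001, 0.002, -1.0]]
force: [-0.6, -2.5, 6.2]
width: 28.4
finger_force: 40.9
```

Request:
drive_effector(plan=[85,0,0,0,0,0,0,85,0,0,0,0,0,0,85,0,0,0,0,0,0,85,0,0,-0.4,0,0,0,85,0,0,-0.8,0,0,0])

```text
t: 7.1
tool_pos: [579.0, -280.7, 157.6]
ee_rot: [[0.961, 0.276, -0.008], [0.276, -0.961, 0.005], [-0.006, -0.007, -1.0]]
force: [-0.5, -0.5, 1.0]
width: 85.0
finger_force: 0.0
```

Request:
drive_effector(plan=[85,0,0,-1,0,0,0,85,0,0,-0.8,0,0,0,85,0,0,0,0,0,0])

```text
t: 7.4
tool_pos: [584.4, -284.0, 258.3]
ee_rot: [[0.961, 0.276, 0.01], [0.276, -0.961, -0.006], [0.008, 0.008, -1.0]]
force: [1.2, -0.4, 0.7]
width: 85.2
finger_force: 0.0
```

Run:
```python
from h import *
o=r.get_obs();print(o['tool_pos'],o['t'])
for n in P: cv2.imwrite(f'pics/{n}3.png',r.camera(n)[:,:,::-1])
a=cv2.imread('pics/top3.png')[205:285,180:380];b=cv2.imread('pics/side3.png')[165:310,210:410]
cv2.imwrite('pics/c3.png',cv2.resize(np.vstack([a,b]),None,fx=2.66,fy=2.66,interpolation=cv2.INTER_CUBIC))
```

```text
[ 584.41468985 -284.0087372   258.33688608] 7.4
```

View pics/c3.png

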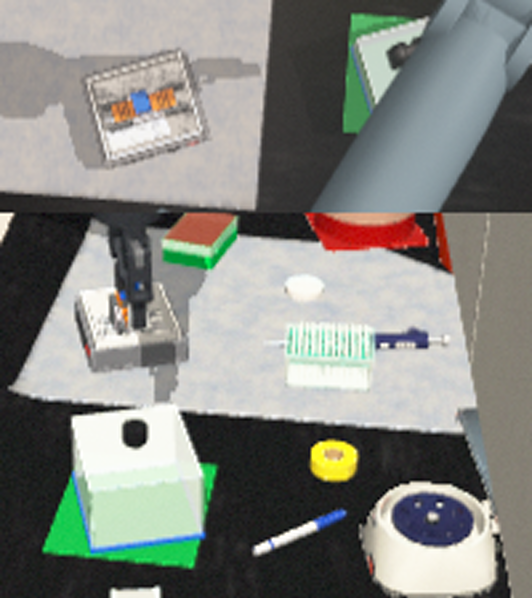

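The cover stands upright on the mat with its knob at about (135,433) in the crop, and the fingers are clear. In the top view the blue head sits between the two orange jaws at about (141,100) in the crop. Next I measure them.

Create j.py:
```python
from h import *
import sys
def look(tag,box=(205,220,270,275),z=59):
    T=cv2.imread(f'pics/top{tag}.png'); h=cv2.cvtColor(T,cv2.COLOR_BGR2HSV)
    og=cv2.inRange(h,(3,100,80),(22,255,255)); bl=cv2.inRange(h,(100,90,50),(130,255,255))
    O=sorted([cen(b) for b in blobs(og,box,6)[:2]],key=lambda c:c[0]); B=cen(blobs(bl,box,3)[0])
    w=[plane('top',c,z) for c in O]; d=w[0]-w[1]
    print('orange',O,[x[:2].round(1) for x in w],'mid',((w[0]+w[1])/2).round(1),'sep',np.linalg.norm(d).round(1),'yaw',np.degrees(np.arctan2(-d[0],d[1])).round(2))
    print('blue',B,plane('top',B,111).round(1))
    return O,B
if __name__=='__main__':
    look(sys.argv[1])
    g=cv2.imread('pics/top3.png')[222:272,208:262]; n='top'
    g=cv2.cvtColor(cv2.resize(g,None,fx=4,fy=4,interpolation=cv2.INTER_CUBIC),cv2.COLOR_BGR2GRAY)
    for l in cv2.createLineSegmentDetector().detect(g)[0][:,0]:
        a,b=((l.reshape(2,2)+.5)/4-.5)+[208,222]
        if np.linalg.norm(a-b)>13:
            d=plane(n,b,45)-plane(n,a,45); print(a.round(1),b.round(1),round((np.degrees(np.arctan2(d[1],d[0]))+45)%90-45,1))
    # outer outline of heater (white+grey mask) corners
```

```bash
python3 j.py 3
```

```text
orange [array([225.77394636, 246.38314176]), array([240.66312057, 242.08510638])] [array([520.6, 133.2]), array([537.6,  77.8])] mid [529.1 105.5  59. ] sep 58.0 yaw 17.03
blue [232.44973545 242.74074074] [529.3 103.8 111. ]
[233.2 230.9] [215.  236.1] 17.0
[210.  225.3] [231.2 225.4] 0.8
```

Scaled: -38.6 mm is -0.772, 6.2 mm is 0.124, -1 degrees / 90 = -0.0111.

Request:
drive_effector(plan=[85,0,0,0,0,0,-0.0111,85,0.124,-0.772,0,0,0,0,85,0.124,-0.772,0,0,0,0,85,0.124,-0.772,0,0,0,0,85,0.124,-0.772,0,0,0,0], grip_force=40)

```text
t: 8.0
tool_pos: [558.5, -125.9, 248.8]
ee_rot: [[0.956, 0.293, -0.004], [0.293, -0.956, 0.002], [-0.003, -0.003, -1.0]]
force: [1.3, -0.6, -0.5]
width: 84.7
finger_force: 0.0
```

Request:
drive_effector(plan=[85,0.124,-0.772,0,0,0,0,85,0.124,-0.772,0,0,0,0,85,0.124,-0.772,0,0,0,0,85,0.124,-0.772,0,0,0,0,85,0.124,-0.772,0,0,0,0])

```text
t: 8.5
tool_pos: [531.5, 67.5, 249.0]
ee_rot: [[0.956, 0.293, -0.004], [0.293, -0.956, -0.0], [-0.004, -0.001, -1.0]]
force: [0.8, 0.0, 0.1]
width: 84.9
finger_force: 0.0
```

Request:
drive_effector(plan=[85,0.124,-0.772,0,0,0,0,85,0,0,0.2,0,0,0,85,0,0,0,0,0,0,85,0,0,0,0,0,0,85,0,0,0,0,0,0])

```text
t: 9.0
tool_pos: [527.9, 103.4, 240.8]
ee_rot: [[0.957, 0.291, -0.001], [0.291, -0.957, -0.0], [-0.001, 0.0, -1.0]]
force: [1.1, -0.1, -0.2]
width: 84.6
finger_force: 0.0
```

Run:
```python
from h import *
o=r.get_obs();print(o['tool_pos'],o['t'])
for n in P: cv2.imwrite(f'pics/{n}4.png',r.camera(n)[:,:,::-1])
S=cv2.imread('pics/side4.png'); h=cv2.cvtColor(S,cv2.COLOR_BGR2HSV)
T=cv2.imread('pics/top3.png'); g=cv2.cvtColor(T,cv2.COLOR_BGR2HSV)
bt=blobs(cv2.inRange(g,(100,90,50),(130,255,255)),(205,220,270,275),3)[0]
for b in blobs(cv2.inRange(h,(100,90,50),(130,255,255)),(235,165,285,225),3): print('blueS',cv2.boundingRect(b),cen(b),tri(cen(b),cen(bt)))
for b in blobs(cv2.inRange(h,(3,100,80),(22,255,255)),(235,165,285,225),3): print('orS',cv2.boundingRect(b),cen(b))
# top edge rows of head -> height
b=blobs(cv2.inRange(h,(100,90,50),(130,255,255)),(235,165,285,225),3)[0]
print(b[:,0].min(0),b[:,0].max(0), 'pred head', proj('side',[529.5,103.5,111]),proj('side',[529.5,103.5,74]),'top pred',proj('top',[529.5,103.5,111]),cv2.boundingRect(bt))
cv2.imwrite('pics/c4.png',cv2.resize(S[140:230,220:310],None,fx=6,fy=6,interpolation=cv2.INTER_CUBIC))
```

```text
[527.91812534 103.40880844 240.79086879] 9.0
blueS (254, 186, 9, 12) [258.         191.35497835] (array([530.6189031 , 105.24015675,  94.40145769]), np.float64(0.8189946917829343))
orS (272, 165, 13, 12) [279.72727273 170.62020202]
orS (253, 195, 11, 13) [258.86956522 203.05434783]
[254 186] [262 197] pred head [257.66730945 187.61642825] [257.86081692 196.32774828] top pred [232.53099621 242.69304654] (229, 239, 8, 8)
```

View pics/c4.png

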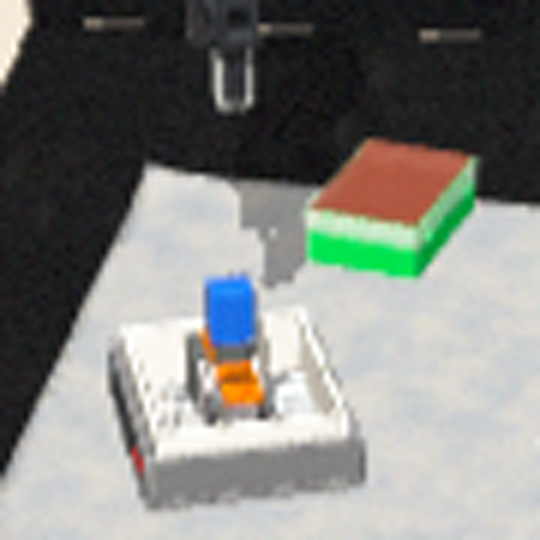

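The insert's blue head is at (232,310) in the crop, upright, with the gripper directly above it. Triangulation puts the middle of the head at about (530,104,94). I descend to TCP z ≈ 79.

Scaled: 40 mm is 0.8, 30 mm is 0.6.

Request:
drive_effector(plan=[85,0.04,0,0.8,0,0,0,85,0,0,0.8,0,0,0,85,0,0,0.8,0,0,0,85,0,0,0.6,0,0,0,85,0,0,0.22,0,0,0], grip_force=80)

```text
t: 9.6
tool_pos: [527.5, 104.3, 77.3]
ee_rot: [[0.957, 0.292, -0.005], [0.292, -0.957, -0.001], [-0.005, -0.001, -1.0]]
force: [0.2, 0.3, 0.6]
width: 84.8
finger_force: 0.0
```

Request:
drive_effector(plan=[85,0,0,0,0,0,0,40,0,0,0,0,0,0,30,0,0,0,0,0,0])

```text
t: 9.9
tool_pos: [531.9, 105.2, 82.4]
ee_rot: [[0.956, 0.293, 0.004], [0.293, -0.956, 0.0], [0.004, 0.001, -1.0]]
force: [-0.3, -1.1, 0.4]
width: 58.7
finger_force: 0.0
```

Request:
drive_effector(plan=[10,0,0,0,0,0,0,10,0,0,0,0,0,0,10,0,0,0,0,0,0,10,0,0,0,0,0,0,10,0,0,0,0,0,0], grip_force=80)

```text
t: 10.4
tool_pos: [530.8, 105.4, 81.4]
ee_rot: [[0.956, 0.293, 0.002], [0.293, -0.956, 0.0], [0.002, 0.001, -1.0]]
force: [-0.6, 0.2, 6.8]
width: 21.0
finger_force: 78.2
```

Scaled: 2.34 mm is 0.0468, 2 degrees / 90 = 0.0222.

Request:
drive_effector(plan=[10,0,0.0468,0,0.0222,0,0,10,0,0.0468,0,0.0222,0,0,10,0,0.0468,0,0.0222,0,0])

```text
t: 10.7
tool_pos: [532.5, 99.5, 81.1]
ee_rot: [[0.956, 0.292, -0.029], [0.294, -0.95, 0.103], [0.002, -0.107, -0.994]]
force: [-0.6, 2.9, 3.4]
width: 20.7
finger_force: 78.5
```

Request:
drive_effector(plan=[10,0,0.0468,0,0.0222,0,0,10,0,0.0468,0,0.0222,0,0,10,0,0,0,0,0,0,10,0,0,0,0,0,0])

```text
t: 11.1
tool_pos: [533.9, 94.8, 80.3]
ee_rot: [[0.956, 0.288, -0.05], [0.292, -0.941, 0.168], [0.002, -0.176, -0.984]]
force: [0.1, 2.6, 5.0]
width: 21.1
finger_force: 78.7
```

Scaled: 0.8 mm is 0.016, 0.7 degrees / 90 = 0.0078.

Request:
drive_effector(plan=[10,0,0.016,0,0.0078,0,0,10,0,0,0,0,0,0,10,0,0,0,0,0,0])

```text
t: 11.4
tool_pos: [534.1, 94.1, 80.2]
ee_rot: [[0.956, 0.288, -0.053], [0.293, -0.939, 0.18], [0.002, -0.187, -0.982]]
force: [0.2, 2.5, 5.7]
width: 20.7
finger_force: 78.9
```

Request:
drive_effector(plan=[10,0,-0.0468,0,-0.0222,0,0,10,0,-0.0468,0,-0.0222,0,0,10,0,-0.0468,0,-0.0222,0,0,10,0,-0.0468,0,-0.0222,0,0,10,0,-0.0468,0,-0.0222,0,0])

```text
t: 11.9
tool_pos: [530.7, 105.4, 81.4]
ee_rot: [[0.956, 0.293, -0.002], [0.293, -0.956, 0.012], [0.002, -0.012, -1.0]]
force: [-0.2, 2.8, 3.2]
width: 21.2
finger_force: 78.7
```

Request:
drive_effector(plan=[10,0,-0.0628,0,-0.03,0,0,10,0,-0.0468,0,-0.0222,0,0,10,0,-0.0468,0,-0.0222,0,0,10,0,-0.0468,0,-0.0222,0,0,10,0,-0.0468,0,-0.0222,0,0])

```text
t: 12.4
tool_pos: [527.3, 115.7, 80.4]
ee_rot: [[0.956, 0.288, 0.053], [0.292, -0.941, -0.169], [0.001, 0.177, -0.984]]
force: [1.0, -2.1, 0.7]
width: 20.9
finger_force: 78.6
```

Request:
drive_effector(plan=[10,0,-0.016,0,-0.0078,0,0,10,0,0,0,0,0,0,10,0,0,0,0,0,0])

```text
t: 12.7
tool_pos: [527.0, 116.5, 80.2]
ee_rot: [[0.956, 0.287, 0.056], [0.292, -0.94, -0.178], [0.001, 0.187, -0.982]]
force: [1.5, -2.2, 5.3]
width: 20.9
finger_force: 78.8
```

Run:
```python
from h import *
for n in P: cv2.imwrite(f'pics/{n}5.png',r.camera(n)[:,:,::-1])
```

```text
(no output)
```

The force still matches plain jaw friction, with no hard stop felt. I push slightly further on this side.

Scaled: -0.94 mm is -0.0188, -0.8 degrees / 90 = -0.0089.

Request:
drive_effector(plan=[10,0,-0.0188,0,-0.0089,0,0,10,0,0,0,0,0,0,10,0,0,0,0,0,0])

```text
t: 13.1
tool_pos: [526.7, 117.4, 80.0]
ee_rot: [[0.956, 0.286, 0.06], [0.292, -0.937, -0.192], [0.001, 0.201, -0.98]]
force: [2.5, -4.5, 5.4]
width: 21.1
finger_force: 78.9
```

Request:
drive_effector(plan=[10,0,-0.0188,0,-0.0089,0,0,10,0,0,0,0,0,0,10,0,0,0,0,0,0])

```text
t: 13.4
tool_pos: [526.5, 118.0, 80.0]
ee_rot: [[0.956, 0.285, 0.064], [0.292, -0.934, -0.206], [0.001, 0.216, -0.976]]
force: [3.7, -6.3, 5.8]
width: 20.9
finger_force: 78.8
```

Run:
```python
from h import *
for n in P: cv2.imwrite(f'pics/{n}6.png',r.camera(n)[:,:,::-1])
S=cv2.imread('pics/side6.png');T=cv2.imread('pics/top6.png')
cv2.imwrite('pics/c6.png',np.hstack([cv2.resize(S[160:230,225:295],(400,400),interpolation=cv2.INTER_CUBIC),cv2.resize(T[215:275,205:265],(400,400),interpolation=cv2.INTER_CUBIC)]))
```

```text
(no output)
```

View pics/c6.png

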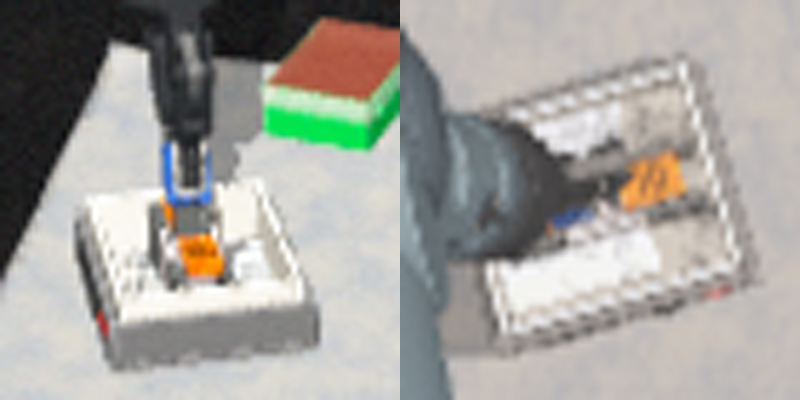

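The stop is reached on the left side, as the force is rising. The right jaw, at about (655,178) in the crop, has a visible gap to the neck. I lean back to the right to make sure of it in the same way.

Scaled: 2.9 mm is 0.058, 2.5 degrees / 90 = 0.0278.

Request:
drive_effector(plan=[10,0,0.058,0,0.0278,0,0,10,0,0.058,0,0.0278,0,0,10,0,0.058,0,0.0278,0,0,10,0,0.058,0,0.0278,0,0,10,0,0.058,0,0.0278,0,0])

```text
t: 14.0
tool_pos: [530.2, 105.0, 81.4]
ee_rot: [[0.956, 0.293, -0.001], [0.293, -0.956, 0.005], [0.001, -0.005, -1.0]]
force: [0.9, -1.9, 3.4]
width: 21.2
finger_force: 79.0
```

Request:
drive_effector(plan=[10,0,0.058,0,0.0278,0,0,10,0,0.058,0,0.0278,0,0,10,0,0.058,0,0.0278,0,0,10,0,0.0468,0,0.0222,0,0,10,0,0,0,0,0,0])

```text
t: 14.5
tool_pos: [533.2, 94.5, 80.4]
ee_rot: [[0.957, 0.287, -0.05], [0.291, -0.943, 0.164], [-0.0, -0.171, -0.985]]
force: [0.4, -2.6, 4.2]
width: 20.6
finger_force: 79.5
```

Request:
drive_effector(plan=[10,0,0.03,0,0.0144,0,0,10,0,0,0,0,0,0,10,0,0,0,0,0,0])

```text
t: 14.8
tool_pos: [533.3, 93.8, 80.2]
ee_rot: [[0.956, 0.287, -0.056], [0.293, -0.938, 0.184], [-0.0, -0.192, -0.981]]
force: [1.3, 0.2, 3.2]
width: 20.9
finger_force: 79.4
```

Scaled: 1 mm is 0.02, 0.9 degrees / 90 = 0.01.

Request:
drive_effector(plan=[10,0,0.02,0,0.01,0,0,10,0,0,0,0,0,0,10,0,0,0,0,0,0])

```text
t: 15.1
tool_pos: [533.5, 92.9, 80.0]
ee_rot: [[0.956, 0.287, -0.061], [0.293, -0.935, 0.199], [-0.0, -0.208, -0.978]]
force: [0.9, 2.9, 2.4]
width: 20.9
finger_force: 79.2
```

Request:
drive_effector(plan=[10,0,0.02,0,0.01,0,0,10,0,0,0,0,0,0,10,0,0,0,0,0,0])

```text
t: 15.4
tool_pos: [533.7, 92.3, 79.9]
ee_rot: [[0.956, 0.286, -0.066], [0.293, -0.932, 0.214], [-0.0, -0.224, -0.975]]
force: [-0.7, 5.8, 4.1]
width: 20.8
finger_force: 79.1
```

Scaled: -2.9 mm is -0.058, -2.5 degrees / 90 = -0.0278.

Request:
drive_effector(plan=[10,0,-0.058,0,-0.0278,0,0,10,0,-0.058,0,-0.0278,0,0,10,0,-0.058,0,-0.0278,0,0,10,0,-0.058,0,-0.0278,0,0,10,0,-0.058,0,-0.0278,0,0])

```text
t: 15.9
tool_pos: [529.3, 105.3, 81.5]
ee_rot: [[0.956, 0.293, -0.002], [0.293, -0.956, 0.004], [-0.001, -0.005, -1.0]]
force: [-0.8, 0.3, 0.3]
width: 20.8
finger_force: 78.9
```

Request:
drive_effector(plan=[10,0,0,0,0,0,0,10,0,0,0,0,0,0,10,0,0,0,0,0,0])

```text
t: 16.2
tool_pos: [529.5, 104.8, 81.4]
ee_rot: [[0.956, 0.292, -0.003], [0.292, -0.956, 0.006], [-0.001, -0.007, -1.0]]
force: [-0.7, 1.5, 1.1]
width: 20.9
finger_force: 79.1
```

Request:
drive_effector(plan=[10,0,0,-0.04,0,0,0,10,0,0,-0.04,0,0,0,10,0,0,-0.04,0,0,0,10,0,0,0,0,0,0])

```text
t: 16.6
tool_pos: [529.9, 104.6, 87.9]
ee_rot: [[0.956, 0.292, -0.002], [0.292, -0.956, 0.005], [-0.0, -0.005, -1.0]]
force: [-0.1, 0.1, -2.1]
width: 20.8
finger_force: 78.7
```

Request:
drive_effector(plan=[10,0,0,-0.08,0,0,0,10,0,0,-0.08,0,0,0,10,0,0,-0.08,0,0,0])

```text
t: 16.9
tool_pos: [529.9, 104.9, 100.2]
ee_rot: [[0.956, 0.293, -0.002], [0.293, -0.956, 0.005], [-0.0, -0.005, -1.0]]
force: [1.1, 0.2, -1.6]
width: 20.7
finger_force: 78.7
```

Scaled: -12 mm is -0.24, -10 mm is -0.2.

Request:
drive_effector(plan=[10,0,0,-0.2,0,0,0,10,0,0,-0.24,0,0,0,10,0,0,-0.24,0,0,0,10,0,0,-0.24,0,0,0,10,0,0,-0.2,0,0,0])

```text
t: 17.4
tool_pos: [530.5, 104.7, 157.5]
ee_rot: [[0.956, 0.293, -0.0], [0.293, -0.956, 0.005], [0.001, -0.005, -1.0]]
force: [0.8, -0.2, -2.0]
width: 20.4
finger_force: 78.7
```

Request:
drive_effector(plan=[10,0,0,-0.06,0,0,0,10,0,0,0,0,0,0,10,0,0,0,0,0,0,10,0,0,0,0,0,0,10,0,0,0,0,0,0])

```text
t: 17.9
tool_pos: [529.6, 104.6, 158.2]
ee_rot: [[0.956, 0.293, -0.003], [0.293, -0.956, 0.005], [-0.001, -0.005, -1.0]]
force: [0.5, -0.5, -2.3]
width: 21.1
finger_force: 78.7
```

Run:
```python
from h import *
for n in P: cv2.imwrite(f'pics/{n}7.png',r.camera(n)[:,:,::-1])
S=cv2.imread('pics/side7.png')
cv2.imwrite('pics/c7.png',cv2.resize(S[140:310,210:350],None,fx=3.5,fy=3.5,interpolation=cv2.INTER_CUBIC))
```

```text
(no output)
```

View pics/c7.png

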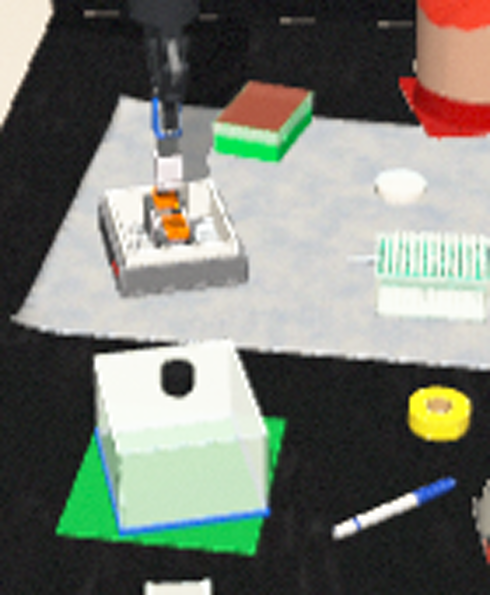

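The insert hangs upright with its body at about (168,165) in the crop, clear above the opened orange jaws. The cover stands upright on the mat with its knob at (177,377). I'm handing in.

```bash
python3 -c "
from bench import r
print(r.hand_in())"
```

```text
the job is handed in; nothing more can be done
None
```

I handed in the job at about 18 s of robot time, but the hand-in call returned no verdict: the cover is upright on the mat, both jaws were pushed back to their stops, and the insert is held upright about 2.5 cm above the jaws.

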